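# Tip a cover plate up into the rack

## Task

A bare aluminium cover plate lies flat on the two white bearers of the blue plate rack. Slide it flat along the bearers until its far edge is squarely against the first divider, then tip its near edge up so that it drops into the empty front slot and stands there on edge, and finally swing the yellow keeper bar fully shut in front of it. Leave the two plates already stored behind it standing, and leave the tape measure and the hammer alone.

Things in the scene. Friction and masses are not known exactly. Their poses are not given: they have to be found in the camera images.
- rack: Blue steel plate rack, 260 mm wide, fixed. Origin on the table under the middle of the front slot's front edge; x from the loading side to the back, y along the slots, z up. Three slots: the front one is empty, the two behind hold stored plates. End cheeks at y +-96 mm, 78 mm high, close the slots' ends. The keeper's post is at x -13, y -117 mm.
- bearers (a point): Middle of the loading place, at the height of the bearers' tops (rack frame x -62, y 0, z 70 mm). Two white-topped bearers, x -125 to 0, y 50 to 90 mm on either side, tops at z 70, carry a plate flat. Between them (y -50 to 50, x -125 to -8 mm) it is open down to the table, so fingers can reach below the plate. This side faces the robot's right, within some 15 deg.
- front_slot (a point): Middle of the front slot's floor (rack frame x 6, y 0, z 44 mm). The slot is 12 mm wide at the floor, between the lip (rear face upright at x 0, top at z 70 mm, level with the bearers) and the first divider. Floor and dividers lean back by 0.12 rad: the divider's front face is at x 12 mm at the floor, 15 mm at z 70, 20 mm at its top (z 113 mm); it is 6 mm thick.
- cover_plate: Loose aluminium plate, 120 (x) x 160 (y) x 8 (z) mm, 0.4 kg; origin at its underside's centre. Starts flat on the bearers, a little askew, far (+x) edge 20 to 45 mm short of the first divider; home flat its origin is at rack x -45. Tipped up it pivots on the lip, sinks into the slot as it gets steep, and stands on the floor leaning back 7 deg, origin at z 104.
- keeper (a joint): Keeper's swing angle, rad: 0 = shut (bar along the rack's +y across the slot's front, at its stop), grows as the bar swings to the loading side; 1.57 = it points to the rack's -x. Starts at 1.5 to 2.0; stays where left (friction under 1 N at the knob). Upright pivot at rack x -13, y -117 mm. Yellow bar, 10 mm thick, z 110 to 122 mm, reaching 115 mm from the pivot.
- keeper_knob (a point): Red knob, 14 mm across and 12 mm high, on top of the yellow keeper bar, 100 mm from its pivot; this point is its middle, at z 128 mm.
- stored_plate_1: Dark steel plate 120 x 160 x 8 mm, standing in the second slot, leaning back 0.12 rad; origin at the middle of its lower edge, z upright at the start.
- stored_plate_2: Grey painted plate 120 x 160 x 8 mm, standing in the third slot, leaning back 0.12 rad; origin at the middle of its lower edge, z upright at the start.
- tape_measure: Yellow tape measure, 39 x 94 x 62 mm, loose bystander on the left of the table; origin at the centre of its underside.
- ball_hammer: Ball hammer with wooden handle, 95 x 294 x 31 mm, loose bystander on the table; origin at the centre of its underside.
Mind the look-alikes: they are no part of the job. There is more than one size of the cover_plate; the job needs the larger.

How it is judged:
On the way, in this order (a step that is already met when the one before it is completed fails the run):
1. the plate lies flat, pushed squarely against the first divider (x of cover_plate in the frame of rack above -0.053 m and angle between cover_plate's own z axis and vertical below 0.1 rad and angle between the y axis of cover_plate and the y axis of rack, either way round below 0.07 rad), for 0.1 s.
2. the plate stands on edge in the front slot (angle between cover_plate's own z axis and vertical between 1.27 and 1.87 rad and angle between the y axis of cover_plate and the y axis of rack, either way round below 0.12 rad and z of cover_plate in the frame of rack between 0.095 and 0.115 m and x of cover_plate in the frame of rack between -0.015 and 0.022 m and y of cover_plate in the frame of rack between -0.025 and 0.025 m), for 0.2 s.
3. the keeper is shut in front of it (all of step 2 and value of joint keeper below 0.12 rad), for 0.2 s.
At the end, for the whole second after the job is handed in: The plate is at rest on edge on the front slot's floor (origin 95-115 mm up, within 25 mm of mid-rack), within 0.3 rad of upright and 0.12 rad of square; keeper within 0.12 rad of shut; stored plates within 0.2 rad of how they stood (all of step 3 and angle between each of stored_plate_1, stored_plate_2's own z axis and vertical below 0.2 rad and linear speed of cover_plate below 0.02 m/s and angular speed of cover_plate below 0.1 rad/s); the robot touches nothing.
It fails at once if a stored plate disturbed (distance of stored_plate_1 from where it was at the start of the episode above 0.02 m).
It fails at once if a stored plate disturbed (distance of stored_plate_2 from where it was at the start of the episode above 0.02 m).
It fails at once if the tape measure disturbed (distance of tape_measure from where it was at the start of the episode above 0.03 m).
It fails at once if the hammer disturbed (distance of ball_hammer from where it was at the start of the episode above 0.03 m).
It also fails if it takes over 64 s, if anything falls off the work surface, if the arm or the gripper's body presses on something with over 40 N, if the wrist force passes 120 N, or if a joint passes its speed limit or range.

## Robot

A 6-joint arm with a two-finger parallel gripper is mounted at the origin on a cart in front of the work surface, level with it; the furniture and walls round the work are solid. World frame = base frame: x ahead of the robot, y to its left, z up, the work surface at z = 0. Lengths are in m, angles in rad, forces in N, time in s.
With the tool pointing down it reaches from about 0.3 to 0.875 m from the base axis. Payload 6.4 kg.
Tool frame: the origin (TCP) lies midway between the tips of the shut fingers; the grasp point (between the pads) lies 19 mm behind it; z points along the fingers, y is the line along which they close (so a half turn about z gives the same grasp; the last joint's range is limited). The gripper opens to 85 mm and grips with 20 to 120 N. Pads are 22 mm wide; open, the fingers measure 114 mm over their backs; the gripper's body (76 mm by 85 mm) begins 54 mm behind the grasp point. The pads swing forward as they close: fully open they stand 13 mm farther back than shut.
Start: joints at [-1.549, 0.181, 1.607, -0, 1.354, -0.206], TCP at [0.13, -0.56, 0.231] pointing down, gripper open.
Joint ranges: [-2.99, 2.99], [-0.89, 2.07], [0.3, 2.58], [-1.14, 4.28], [0, 2.63], [-3.12, 3.12]. Speed limits (rad/s): [2.57, 2.57, 3.01, 3.14, 3.14, 3.14].

## Interface

Orientations are given as a unit quaternion [w, x, y, z].
In Python, from bench import ctrl gives the robot as it stands. The module is installed in compiled form; this text tells all that it offers.
- The arm moves only by the tool move_arm, never from a script. Its argument "plan" is one flat list of numbers, 6 for each row, row after row: the shift along the world's x, y, z in units of 50 mm (1.0 is 50 mm), then the turn, a rotation vector about the world's x, y, z in rad. A call has 1 to 10 rows; each row is the pose to reach, as a shift and turn from the pose commanded when the call began; what a row does not reach only later rows make up. A row lasts 1/8 s, in which the tool goes at most 62.5 mm and 10.7 degrees, less where a joint would pass 70% of its speed; a pose out of reach is approached as far as the arm can. A call with a gripper value outside its range is refused whole. "grip" is the finger opening in mm, from 0 to 85.4, set as the call begins (left out, the last holds). The fingers move at their own pace and stop on an object; the grip force is fixed at half the most. Time passes only in rows, so rows that repeat a pose let the fingers close. It gives the time, the measured TCP pose, the force, the opening and the grip force at its end, in the units of the state.
- ctrl.get_obs(): the state, without advancing time (a new reading comes with each control period).
- ctrl.camera(name): name is "scene" or "top"; returns a dict with "pixels" (480x640x3 uint8, red, green, blue), "fx", "fy", "cx", "cy" (pixels), "origin" and "attitude" of the camera in the world. Camera axes: x right, y down, z forward; pixel columns grow to the right and rows downward; lengths in m; the calibration is good to about 2 mm. A picture is of the moment at which its call begins. There is no depth.
- ctrl.hand_in(): hands the job in; it is judged then, once.
The state is a dict: "time_s": time; "q": joint angles; "dq": joint speeds; "joint_efforts": joint torques, N m; "eef_pos": TCP position; "eef_rot": TCP orientation; "wrist_force": force on the tool from outside, world axes, zero at the start; "torque": the same for the moment, N m; "opening": opening from 0.0 (shut) to 1.0 (fully open); "grasp_force": force on a finger pad.
Only numpy, scipy, OpenCV 4.12 (cv2) and the standard library are available. Lean on these libraries where they do the work, as an engineer would, in place of code of your own. Each camera call takes 0.05 s, during which the arm holds its last target. There are 200 camera calls.

## Working session

There is one attempt and no reset: what is moved stays moved. The work goes in short steps, Python scripts to look and compute and a tool call to move; the robot and the scene stay as the last step left them, time stands still between calls to the robot, and variables do not carry over. Pictures are saved under pics/ and viewed, at most 10 in all, crops included, and the job is handed in when it is done.

Besides the shell and the picture viewer there is one more tool, called as name(argument=value, ...) on one line, values as JSON. move_arm: Moves the arm, as the interface text tells. Its arguments: {"type":"object","properties":{"plan":{"type":"array"},"grip":{"type":"number"}},"required":["plan"]}

```bash
mkdir -p pics; python3 - <<'E'
from bench import ctrl
import cv2,numpy as np,pickle
for n in("scene","top"):
    c=ctrl.camera(n);pickle.dump(c,open(n+".pkl","wb"))
    cv2.imwrite(f"pics/{n}0.png",c["pixels"][:,:,::-1]);print(n,c["fx"],c["fy"],c["cx"],c["cy"],c["origin"],c["attitude"])
o=ctrl.get_obs();print(o)
E
```

```text
scene 616.3645211034589 616.3645211034589 321.83070262613467 237.79024282287074 [-0.49416897  0.8685599   0.7274666 ] [ 0.23805598 -0.38786183  0.75447557 -0.47292617]
top 605.1804706779877 605.1804706779877 324.9451881148742 236.4841149334856 [0.4632175  0.11688801 1.61915287] [-0.01388002  0.71539069 -0.69856678  0.00528866]
{'time_s': 0.1, 'q': array([-1.54930853e+00,  1.81494981e-01,  1.60786693e+00, -3.23448366e-05,
        1.35378838e+00, -2.06317491e-01]), 'dq': array([ 1.34500598e-03, -3.64283894e-03, -2.85725475e-03,  1.50585980e-03,
        2.74480598e-06, -1.16981888e-03]), 'joint_efforts': array([ 3.38585887e-04, -4.45873976e+01, -3.52238452e+01, -3.56224336e-04,
        4.18747179e-03,  2.60683362e-05]), 'eef_pos': array([ 0.12984481, -0.55965864,  0.23047821]), 'eef_rot': array([-7.76953729e-04,  9.93519406e-01,  1.13659948e-01,  5.61491061e-05]), 'wrist_force': array([-0.08872716,  0.25896117, -0.43907448]), 'torque': array([-0.01976858,  0.01276865,  0.0091463 ]), 'grasp_force': 0.0, 'opening': 0.9981640941136847}
```

View pics/top0.png

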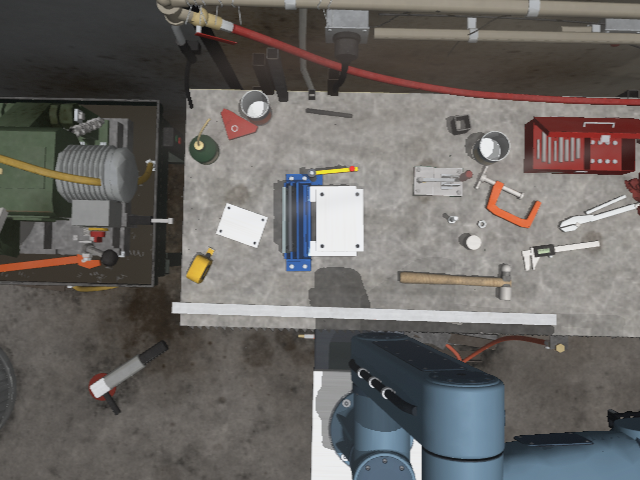

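View pics/scene0.png

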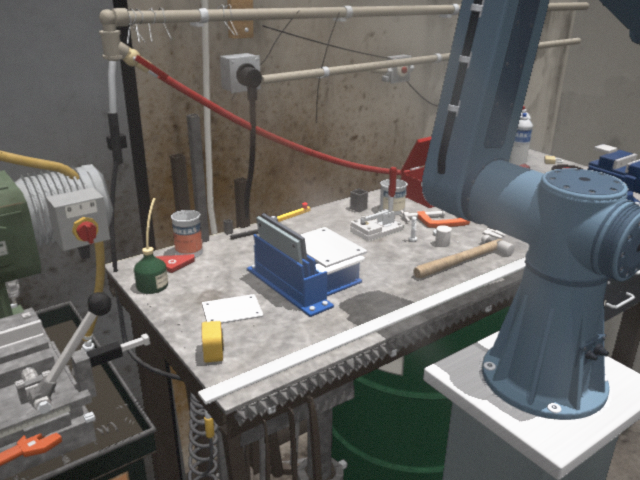

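The plate on the bearers at top (338,220) is the candidate. The white one at (242,226) lies on the table and is a smaller look-alike. The rack's load side faces image right (world -y), and the keeper bar is at (308–357,170). I'll confirm this in an enlarged crop.

```bash
python3 - <<'E'
import cv2,pickle
c=pickle.load(open("top.pkl","rb"))["pixels"][:,:,::-1]
cv2.imwrite("pics/top0c.png",cv2.resize(c[155:280,210:375],None,fx=4.8,fy=4.8,interpolation=cv2.INTER_CUBIC))
E
```

```text
(no output)
```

View pics/top0c.png

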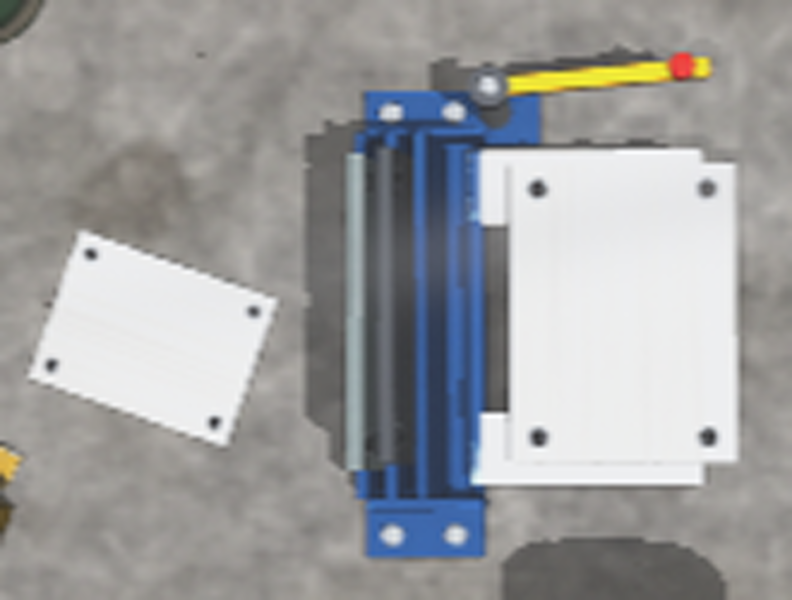

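The crop shows the larger plate on the bearers: corners at (510,163), (737,163), (738,462) and (510,462), about 47x62 px. The loose plate on the left is clearly smaller. The keeper pivot is at (490,86) and the knob at (681,66). The bearers' right corners are at (701,150) and (703,485).

```bash
cat > h.py <<'E'
import numpy as np,pickle
from scipy.spatial.transform import Rotation as R
from scipy.optimize import least_squares
def rot(c): q=np.array(c["attitude"]);return R.from_quat(q[[1,2,3,0]]).as_matrix()
def ray(c,u,v,z):
    d=rot(c)@[(u-c["cx"])/c["fx"],(v-c["cy"])/c["fy"],1];o=np.array(c["origin"])
    return (o+d*(z-o[2])/d[2])
def proj(c,P):
    p=rot(c).T@(np.array(P)-c["origin"]);return np.array([c["cx"]+c["fx"]*p[0]/p[2],c["cy"]+c["fy"]*p[1]/p[2]])
def crop(u,v,u0=210,v0=155,s=4.8): return u0+(u+.5)/s-.5,v0+(v+.5)/s-.5
E
python3 - <<'E'
from h import *
c=pickle.load(open("top.pkl","rb"))
w=lambda u,v,z:ray(c,*crop(u,v),z).round(4)
rp=[(-.125,-.09,.07),(-.125,.09,.07),(0,-.09,.07),(0,.09,.07)];wp=[w(701,150,.07),w(703,485,.07),w(480,150,.07),w(477,485,.07)]
print(wp)
def f(p):
    Rm=R.from_euler("z",p[2]).as_matrix();return np.concatenate([(Rm@r)[:2]+p[:2]-x[:2] for r,x in zip(rp,wp)])
s=least_squares(f,[.5,.1,1.57]);print(s.x,s.fun.round(4))
Rm=R.from_euler("z",s.x[2]).as_matrix();T=lambda p:(Rm.T@(np.array(p)-[s.x[0],s.x[1],0])).round(4)
P=[w(u,v,.078) for u,v in((510,163),(737,163),(738,462),(510,462))]
for p in P:print("plate",p,T(p))
print(sum(P)/4,T(sum(P)/4))
print("pivot",T(w(490,86,.125)),"knob",w(681,66,.134),T(w(681,66,.134)))
for a in((421,300,.113),(385,300,.16),(355,300,.16)):print(T(w(*a)))
E
```

```text
[array([0.6368, 0.0606, 0.07  ]), array([0.4579, 0.0555, 0.07  ]), array([0.6341, 0.1787, 0.07  ]), array([0.455 , 0.1759, 0.07  ])]
[0.54454324 0.18015917 1.59330637] [ 0.0005 -0.0034 -0.0005 -0.0023  0.0004  0.0035 -0.0004  0.0022]
plate [0.6266 0.1623 0.078 ] [-0.0197 -0.0816  0.078 ]
plate [0.6294 0.0416 0.078 ] [-0.1404 -0.0817  0.078 ]
plate [0.4705 0.0375 0.078 ] [-0.141   0.0772  0.078 ]
plate [0.4676 0.1584 0.078 ] [-0.02    0.0774  0.078 ]
[0.548525 0.09995  0.078   ] [-0.0803 -0.0022  0.078 ]
pivot [-0.0106 -0.1164  0.125 ] knob [0.6725 0.0741 0.134 ] [-0.1089 -0.1255  0.134 ]
[ 0.0254 -0.0065  0.113 ]
[ 0.0409 -0.0038  0.16  ]
[ 0.056  -0.0037  0.16  ]
```

move_arm(plan=[0.85,1.15,0,0,0,0.14,1.7,2.3,0,0,0,0.28,2.55,3.45,0,0,0,0.42,3.4,4.6,0,0,0,0.56,4.25,5.75,-0.2,0,0,0.7,5.1,6.9,-0.4,0,0,0.84,5.95,8,-0.6,0,0,0.98,6.8,9.15,-0.8,0,0,1.12,7.6,10.25,-1,0,0,1.25,8.4,11.35,-1,0,0,1.365], grip=30)

```text
time_s: 1.35
eef_pos: [0.501, -0.0582, 0.187]
eef_rot: [-0.0, 0.698, 0.716, -0.0]
wrist_force: [1.2, -0.8, 0.3]
opening: 0.35
grasp_force: 0.0
```

move_arm(plan=[0,0,0,0,0,0,0,0,0,0,0,0])

```text
time_s: 1.6
eef_pos: [0.4999, -0.06, 0.1871]
eef_rot: [-0.0, 0.699, 0.715, -0.0]
wrist_force: [-0.1, -0.2, -0.2]
opening: 0.353
grasp_force: 0.0
```

move_arm(plan=[0.5,0.68,0,0,0,0,1.01,1.3,0,0,0,0,1.01,1.3,-0.9,0,0,0,1.01,1.3,-1.8,0,0,0,1.01,1.3,-2.68,0,0,0,1.01,1.3,-2.68,0,0,0,1.01,1.3,-2.68,0,0,0])

```text
time_s: 2.48
eef_pos: [0.5518, 0.0035, 0.0553]
eef_rot: [0.001, 0.7, 0.714, 0.0]
wrist_force: [0.8, 0.1, 0.6]
opening: 0.353
grasp_force: 0.0
```

```bash
python3 - <<'E'
from bench import ctrl
import cv2
s=ctrl.camera("scene")["pixels"][:,:,::-1]; t=ctrl.camera("top")["pixels"][:,:,::-1]
a=cv2.resize(s[170:320,230:430],(800,600),interpolation=cv2.INTER_CUBIC)
cv2.imwrite("pics/s1.png",a)
E
```

```text
(no output)
```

View pics/s1.png

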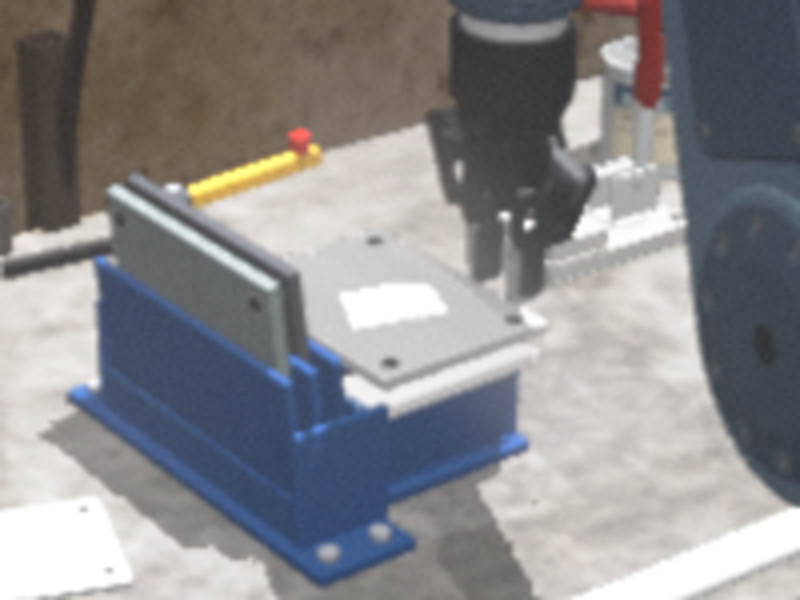

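The crop shows the fingers at about (485–540,280), just off the plate's near edge and low enough, with the keeper clear. I'll push.

move_arm(plan=[0,0.25,0,0,0,0,0,0.45,0,0,0,0,0,0.6,0,0,0,0,0,0.75,0,0,0,0,0,0.9,0,0,0,0,0,1.05,0,0,0,0,0,1.15,0,0,0,0,0,1.15,0,0,0,0])

```text
time_s: 3.58
eef_pos: [0.5504, 0.0633, 0.0532]
eef_rot: [-0.001, 0.699, 0.715, 0.0]
wrist_force: [0.7, -1.0, 0.9]
opening: 0.351
grasp_force: 0.0
```

move_arm(plan=[0,0.04,0,0,0,0,0,0.08,0,0,0,0,0,0.12,0,0,0,0,0,0.16,0,0,0,0])

```text
time_s: 4.08
eef_pos: [0.5511, 0.0661, 0.0535]
eef_rot: [0.002, 0.699, 0.715, -0.003]
wrist_force: [-1.3, -27.0, -1.2]
opening: 0.353
grasp_force: 13.3
```

move_arm(plan=[0,0,0,0,0,0,0,-0.4,0,0,0,0,0,-1,0.1,0,0,0,0,-1,0.3,0.17,0,0,0,-1,0.5,0.35,0.01,0,0,-1,0.6,0.53,0.01,0,0,-1,0.6,0.7,0.02,0,0,-1,0.6,0.87,0.02,0,0,-1,0.6,0.87,0.02,0,0,-1,0.6,0.87,0.02,0])

```text
time_s: 5.32
eef_pos: [0.551, 0.0206, 0.0836]
eef_rot: [-0.301, 0.634, 0.648, 0.294]
wrist_force: [0.1, -0.2, 0.1]
opening: 0.352
grasp_force: 0.0
```

```bash
python3 - <<'E'
from bench import ctrl
from h import *
import cv2
s=ctrl.camera("scene")["pixels"][:,:,::-1]; t=ctrl.camera("top")["pixels"][:,:,::-1]
a=cv2.resize(s[170:320,230:380],(400,400),interpolation=cv2.INTER_CUBIC)
b=cv2.resize(t[155:275,270:390],(400,400),interpolation=cv2.INTER_CUBIC)
cv2.imwrite("pics/s2.png",np.hstack([a,b]))
o=ctrl.get_obs();print(o["q"],o["eef_pos"],o["eef_rot"])
E
```

```text
[-0.57727888  0.58082579  1.66703422  0.68277064  1.50152477 -0.87135221] [0.55129786 0.02107201 0.08455878] [-0.30047628  0.63378298  0.64932452  0.29395717]
```

View pics/s2.png

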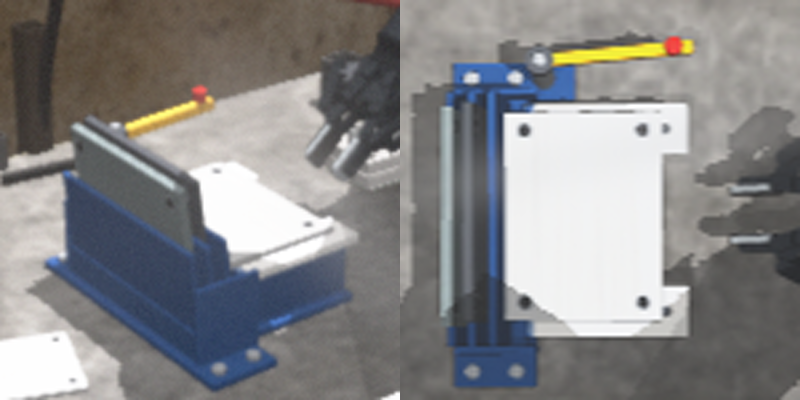

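The plate is square against the divider: its edge runs along u≈503 and its near edge is at u≈663, about 19 mm inside the bearer ends. The fingers are centred on it and tilted. Next I'll go in under it.

move_arm(plan=[0,0.35,-0.1,0,0,0,0,0.6,-0.35,0,0,0,0,0.9,-0.6,0,0,0,-0.02,1.15,-0.8,0,0,0,-0.03,1.43,-0.98,0,0,0,-0.03,1.43,-0.98,0,0,0,-0.03,1.43,-0.98,0,0,0])

```text
time_s: 6.3
eef_pos: [0.5497, 0.0916, 0.0348]
eef_rot: [-0.301, 0.634, 0.648, 0.295]
wrist_force: [0.7, 0.8, 0.6]
opening: 0.351
grasp_force: 0.0
```

```bash
python3 - <<'E'
from bench import ctrl
import numpy as np
o=ctrl.get_obs();p=o["eef_pos"];print(p,o["wrist_force"].round(1))
t=np.radians(50);d=np.array([np.sin(t),-np.cos(t)]);n=np.array([np.cos(t),np.sin(t)])
for th in list(range(0,91,10))+[97]:
    a=np.radians(th);u=np.array([-np.cos(a),np.sin(a)]);L=.105
    T=(np.array([0,.07])+u*L-.011*n+.028*d) if th<=40 else np.array([0.0 if th<97 else .025,.07])+u*.077-.011*n
    w=np.array([.5445-.0225*T[0]+.002,.183+T[0],T[1]])
    print(th,T.round(4),((w-p)/.05).round(2))
E
```

```text
[0.54971845 0.09160873 0.03475903] [0.7 0.8 0.6]
0 [-0.0906  0.0436] [-0.02  0.02  0.18]
10 [-0.089   0.0618] [-0.02  0.05  0.54]
20 [-0.0843  0.0795] [-0.03  0.14  0.89]
30 [-0.0766  0.0961] [-0.03  0.3   1.23]
40 [-0.0661  0.1111] [-0.03  0.51  1.53]
50 [-0.0566  0.1206] [-0.04  0.7   1.72]
60 [-0.0456  0.1283] [-0.04  0.92  1.87]
70 [-0.0334  0.1339] [-0.05  1.16  1.98]
80 [-0.0204  0.1374] [-0.06  1.42  2.05]
90 [-0.0071  0.1386] [-0.06  1.69  2.08]
97 [0.0273 0.138 ] [-0.08  2.37  2.06]
```

move_arm(plan=[0,0,0.18,0,0,0,0,0.02,0.36,0,0,0,0,0.05,0.54,0,0,0,0,0.09,0.72,0,0,0,0,0.14,0.89,0,0,0,0,0.22,1.06,0,0,0,0,0.3,1.23,0,0,0,0,0.4,1.38,0,0,0,0,0.5,1.53,0,0,0,0,0.5,1.53,0,0,0])

```text
time_s: 7.55
eef_pos: [0.5493, 0.1176, 0.1116]
eef_rot: [-0.302, 0.634, 0.649, 0.294]
wrist_force: [1.2, -2.4, -0.5]
opening: 0.356
grasp_force: 0.8
```

```bash
python3 - <<'E'
from bench import ctrl
from h import *
import cv2
s=ctrl.camera("scene")["pixels"][:,:,::-1]; t=ctrl.camera("top")["pixels"][:,:,::-1]
a=cv2.resize(s[150:300,230:380],(400,400),interpolation=cv2.INTER_CUBIC)
b=cv2.resize(t[155:275,270:390],(400,400),interpolation=cv2.INTER_CUBIC)
cv2.imwrite("pics/s3.png",np.hstack([a,b]))
E
```

```text
(no output)
```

View pics/s3.png

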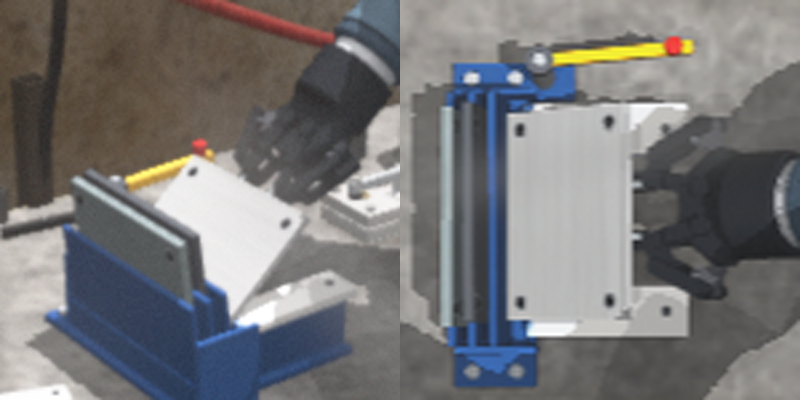

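The plate has tilted about 40° and is square. Its lower edge is at the slot (u≈508) and the fingertips are under it.

move_arm(plan=[0,0.1,0.1,0,0,0,0,0.2,0.19,0,0,0,0,0.31,0.27,0,0,0,0,0.42,0.34,0,0,0,0,0.54,0.4,0,0,0,0,0.66,0.45,0,0,0,0,0.79,0.49,0,0,0,0,0.92,0.52,0,0,0,0,0.92,0.52,0,0,0])

```text
time_s: 8.78
eef_pos: [0.5492, 0.1635, 0.1373]
eef_rot: [-0.302, 0.634, 0.648, 0.294]
wrist_force: [-0.2, -0.7, 0.0]
opening: 0.347
grasp_force: 0.8
```

move_arm(plan=[0,0.1,0,0,0,0,0,0.2,0,0,0,0,0,0.28,0,0,0,0,0,0.35,0,0,0,0,0,0.42,0,0,0,0,0,0.42,0,0,0,0])

```text
time_s: 9.52
eef_pos: [0.5493, 0.1841, 0.1371]
eef_rot: [-0.302, 0.634, 0.648, 0.294]
wrist_force: [0.1, 0.6, 0.4]
opening: 0.349
grasp_force: 0.0
```

```bash
python3 - <<'E'
from bench import ctrl
from h import *
import cv2
s=ctrl.camera("scene")["pixels"][:,:,::-1]; t=ctrl.camera("top")["pixels"][:,:,::-1]
a=cv2.resize(s[150:300,230:380],(400,400),interpolation=cv2.INTER_CUBIC)
b=cv2.resize(t[155:275,270:390],(400,400),interpolation=cv2.INTER_CUBIC)
cv2.imwrite("pics/s4.png",np.hstack([a,b]))
E
```

```text
(no output)
```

View pics/s4.png

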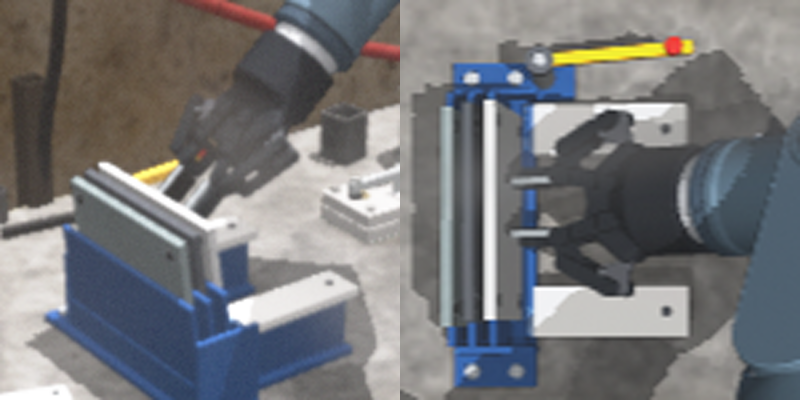

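The plate now stands in the front slot (bright edge at u≈489 in the top view), parallel with the stored plates and level with them in the scene view. The fingers are clear of it. I'll retreat and go round behind the keeper.

move_arm(plan=[0,-0.75,0.63,0,0,0,0,-1.5,1.26,0,0,0,0,-2,1.7,-0.17,0,0,0,-2,1.7,-0.35,-0.01,0,0,-2,1.7,-0.53,-0.01,0,0.8,-2,1.7,-0.7,-0.02,0,1.6,-2,1.7,-0.87,-0.02,0,2.4,-2,1.7,-0.87,-0.02,0,3.25,-2,1.7,-0.87,-0.02,0,3.25,-2,1.7,-0.87,-0.02,0], grip=0)

```text
time_s: 10.88
eef_pos: [0.7133, 0.0836, 0.2202]
eef_rot: [-0.001, 0.699, 0.715, -0.001]
wrist_force: [-0.2, -0.1, -0.8]
opening: -0.002
grasp_force: 0.0
```

```bash
python3 - <<'E'
from bench import ctrl
import numpy as np
o=ctrl.get_obs();p=o["eef_pos"];print(p,o["eef_rot"],o["opening"])
c,s=np.cos(.0225),np.sin(.0225)
def W(x,y,z): return np.array([.5445-s*x-c*y,.183+c*x-s*y,z])
print("start",((W(-.105,-.165,.108)-p)/.05).round(2))
q=W(-.105,-.165,.108)
for f in np.linspace(1.65,0,12):
    b=np.array([-np.sin(f),np.cos(f)]);m=np.array([-np.cos(f),-np.sin(f)])
    m=np.array([-np.cos(f),-np.sin(f)])
    T=np.array([-.013,-.117])+.088*b+.018*m
    print(round(f,2),((W(*T,.108)-q)/.05).round(2))
E
```

```text
[0.71327425 0.08362933 0.22017236] [-6.31756347e-04  6.99379130e-01  7.14750420e-01 -5.19339559e-04] -0.0019456650050030438
start [-0.03 -0.04 -2.24]
1.65 [-0.46  0.1   0.  ]
1.5 [-0.73  0.04  0.  ]
1.35 [-0.99  0.02  0.  ]
1.2 [-1.26  0.04  0.  ]
1.05 [-1.53  0.1   0.  ]
0.9 [-1.78  0.2   0.  ]
0.75 [-2.01  0.33  0.  ]
0.6 [-2.22  0.5   0.  ]
0.45 [-2.4  0.7  0. ]
0.3 [-2.56  0.92  0.  ]
0.15 [-2.67  1.16  0.  ]
0.0 [-2.75  1.42  0.  ]
```

move_arm(plan=[-0.03,-0.04,-0.8,0,0,0,-0.03,-0.04,-1.6,0,0,0,-0.03,-0.04,-2.24,0,0,0,-0.03,-0.04,-2.24,0,0,0,-0.03,-0.04,-2.24,0,0,0])

```text
time_s: 11.5
eef_pos: [0.711, 0.0817, 0.112]
eef_rot: [0.001, 0.699, 0.715, 0.001]
wrist_force: [0.3, 0.1, 0.8]
opening: 0.002
grasp_force: 0.0
```

move_arm(plan=[-0.25,0.05,0,0,0,0,-0.46,0.1,0,0,0,0,-0.73,0.04,0,0,0,0,-0.99,0.02,0,0,0,0,-1.26,0.04,0,0,0,0,-1.53,0.1,0,0,0,0,-1.78,0.2,0,0,0,0,-2.01,0.33,0,0,0,0,-2.22,0.5,0,0,0,0,-2.22,0.5,0,0,0,0])

```text
time_s: 12.75
eef_pos: [0.5985, 0.1081, 0.1102]
eef_rot: [-0.0, 0.699, 0.715, -0.0]
wrist_force: [-0.4, 0.0, -1.1]
opening: 0.001
grasp_force: 0.0
```

move_arm(plan=[-0.09,0.1,0,0,0,0,-0.18,0.2,0,0,0,0,-0.26,0.31,0,0,0,0,-0.34,0.42,0,0,0,0,-0.4,0.54,0,0,0,0,-0.45,0.66,0,0,0,0,-0.49,0.78,0,0,0,0,-0.53,0.88,0,0,0,0,-0.53,0.88,0,0,0,0])

```text
time_s: 13.88
eef_pos: [0.5727, 0.1514, 0.1101]
eef_rot: [-0.0, 0.699, 0.715, -0.0]
wrist_force: [0.6, 0.8, 0.1]
opening: -0.006
grasp_force: 0.0
```

```bash
python3 - <<'E'
from bench import ctrl
from h import *
import cv2
s=ctrl.camera("scene")["pixels"][:,:,::-1]; t=ctrl.camera("top")["pixels"][:,:,::-1]
a=cv2.resize(s[150:300,230:380],(400,400),interpolation=cv2.INTER_CUBIC)
b=cv2.resize(t[155:275,270:390],(400,400),interpolation=cv2.INTER_CUBIC)
cv2.imwrite("pics/s5.png",np.hstack([a,b]))
E
```

```text
(no output)
```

View pics/s5.png

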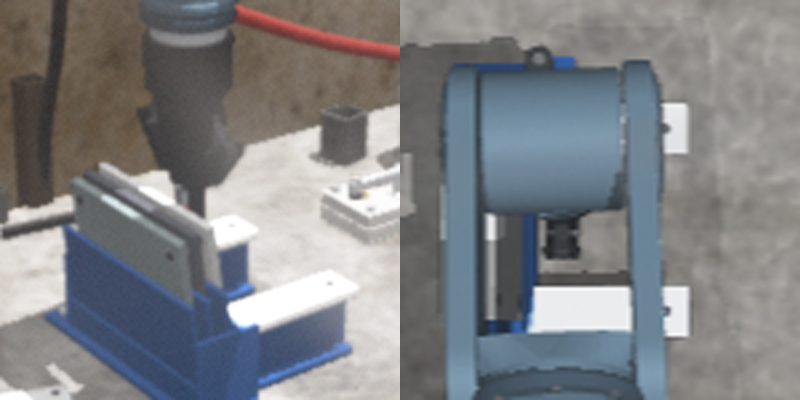

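The finger hides the keeper, but the plate is still standing. I'll press gently toward the stop.

move_arm(plan=[0,0.03,0,0,0,0,0,0.06,0,0,0,0,0,0.09,0,0,0,0,0,0.12,0,0,0,0])

```text
time_s: 14.48
eef_pos: [0.5729, 0.1536, 0.11]
eef_rot: [0.002, 0.699, 0.715, -0.002]
wrist_force: [-1.7, -16.9, 2.2]
opening: 0.0
grasp_force: 8.0
```

It's at the stop: 17 N, at the expected position. Back off and look.

move_arm(plan=[0,0,0,0,0,0,0,-0.3,0,0,0,0,0,-1.2,0.5,0,0,0,0,-2.4,1.5,0,0,0,0,-3.6,2,0,0,0,0,-4.8,2,0,0,0,0,-6,2,0,0,0,0,-6,2,0,0,0])

```text
time_s: 15.48
eef_pos: [0.5727, -0.1473, 0.2104]
eef_rot: [0.001, 0.701, 0.713, 0.0]
wrist_force: [0.6, 0.9, -0.2]
opening: -0.002
grasp_force: 0.0
```

```bash
python3 - <<'E'
from bench import ctrl
from h import *
import cv2
s=ctrl.camera("scene")["pixels"][:,:,::-1]; t=ctrl.camera("top")["pixels"][:,:,::-1]
a=cv2.resize(s[150:300,230:380],(400,400),interpolation=cv2.INTER_CUBIC)
b=cv2.resize(t[155:275,270:390],(400,400),interpolation=cv2.INTER_CUBIC)
cv2.imwrite("pics/s6.png",np.hstack([a,b]))
E
```

```text
(no output)
```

View pics/s6.png

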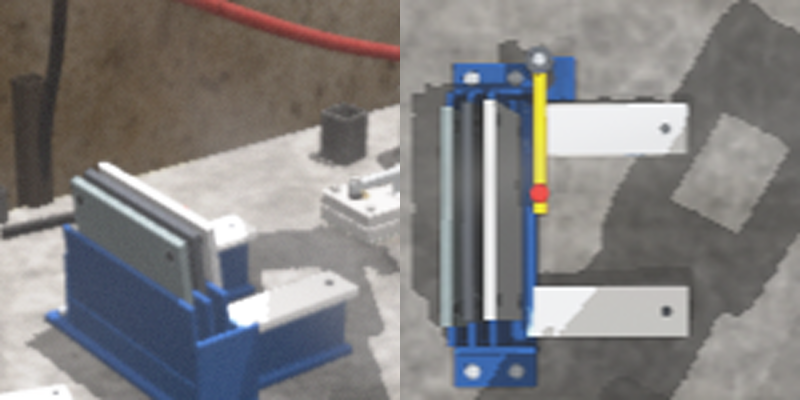

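The keeper bar runs straight along the slot, from the pivot at (539,60) to the knob at (540,194), and the plate stands square behind it. The arm is clear, so I'll hand in.

```bash
python3 -c "
from bench import ctrl
print(ctrl.hand_in())"
```

```text
the job is handed in; nothing more can be done
None
```

The larger plate stands on edge in the front slot with the keeper swung to its stop, and the stored plates are still standing; I never moved near the tape measure or hammer. The job is handed in at about 16 s, and no verdict was returned.

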